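Shut and lock the filter cover of the welding-fume unit

TASK

The white filter cover of the fume unit stands ajar on its springs: set the fingertips in the slot of its orange quarter-turn fastener, press the cover fully shut and, keeping it down, turn the fastener clockwise (seen from above) a quarter turn to its stop, so that the cover stays locked down when you let go. Do not pull the cover up, and leave the other things on the bench where they are. Finish clear of everything.

Things in the scene. Friction and masses are not known exactly. Their poses are not given: they have to be found in the camera images.
- unit: grey steel fume filter unit, fixed to the bench, 260 (x) x 240 (y) x 130 mm high without cover; louvres and a red button on its front (-x side, towards the robot), hose stub on its far side. Origin: centre of its underside; z up. White cover 260 x 250 x 12 mm on top, hinged at the far edge: the hinge line is parallel to the unit's y, 125 mm to +x of the origin, 130 mm above the bench.
- cover (a joint): hinge angle of the white cover, rad: 0 = fully shut (hard stop), larger = open. Springs hold it ajar at 0.13 to 0.17 at the start (front edge 33 to 45 mm up). Pressing it shut at the fastener takes 3 to 6 N; unlocked, it springs up again when released; locked, it can lift about 0.01.
- fastener (a joint): turn of the orange fastener, rad; grows CLOCKWISE seen from above. 0 = unlocked (pointer at the red dot, slot along the unit's y), 1.57 = locked, hard stop (pointer at the green dot, slot along the unit's x). Starts at 0 to 0.25; stays where left (0.06 N m). Its tongue goes under the unit's keeper from about 0.6 on, only if the cover is within 0.01 rad of shut; else it jams on the keeper.
- slot (a point): on the fastener's axis, on the floor of its slot. z: the axis, out of the cover (tilts with it); -y: along the slot, to the white pointer. Orange disc, diameter 84 mm; the slot crosses it, 30 mm wide, 78 mm long, 12 mm deep, open-ended, floor (slot_floor) 4 mm above the cover's top and 205 mm from the hinge, mid-width. Cover shut: 146 mm above the bench, 80 mm to -x of the unit's origin.
- old_filter: bystander: used filter cartridge, cardboard, 200 x 120 x 40 mm, lying right (-y) of the unit, 30 mm or so from it. Origin: centre of its underside.
- screwdriver: bystander: screwdriver lying left (+y) of the unit, along its side. Origin: underside.
- wrench: bystander: steel wrench lying on the bench just in front (-x) of the unit. Origin: underside.
- mug: bystander: blue ceramic mug, 80 mm across, 95 mm high, on the left of the bench. Origin: centre of its underside.
- screw_jar: bystander: clear jar with black lid, 70 mm across, 90 mm high, on the left of the bench. Origin: centre of its underside.
- part_box: bystander: cardboard box with a blue band, 75 x 110 x 70 mm, on the left of the bench. Origin: centre of its underside.
- angle_offcut: bystander: offcut of steel angle, 140 x 50 x 50 mm, on the right of the bench. Origin: underside.

How it is judged:
On the way, in this order (a step that is already met when the one before it is completed fails the run):
1. the cover is pressed shut while the fastener is still unlocked, with the fingers on the slot's floor (value of joint cover below 0.012 rad and value of joint fastener below 0.9 rad and contact force between the fingers and slot_floor above 0.5 N), for 0.1 s.
2. the fastener is turned to its stop with the cover down (value of joint cover below 0.02 rad and value of joint fastener above 1.42 rad), for 0.1 s.
At the end, for the whole second after the job is handed in: The cover is shut and held by its lock (hinge below 0.02 rad, at rest) with nothing touching it, the fastener is turned clockwise to its stop (above 1.42 rad of 1.57), and every bystander is within 30 mm of where it was (all of step 2 and velocity of joint cover between -0.05 and 0.05 rad/s and distance of each of old_filter, screwdriver, wrench, mug, screw_jar, part_box, angle_offcut from where it was at the start of the episode below 0.03 m).
It fails at once if the cover is pulled up (value of joint cover above 0.3 rad).
It fails at once if a bystander is lifted, carried or shoved more than 30 mm (distance of any of old_filter, screwdriver, wrench, mug, screw_jar, part_box, angle_offcut from where it was at the start of the episode above 0.03 m).
It also fails if it takes over 38 s, if anything falls off the work surface, if the arm or the gripper's body presses on something with over 40 N, if the wrist force passes 120 N, or if a joint passes its speed limit or range.

ROBOT

A 7-joint arm with a two-finger parallel gripper is mounted at the origin on the work surface. World frame = base frame: x ahead of the robot, y to its left, z up, the work surface at z = 0. Lengths are in m, angles in rad, forces in N, time in s.
With the tool pointing down it reaches from about 0.4 to 0.85 m from the base axis. Payload 10.4 kg.
Tool frame: the origin (TCP) lies midway between the tips of the shut fingers; the grasp point (between the pads) lies 19 mm behind it; z points along the fingers, y is the direction in which the jaws open and shut (so a half turn about z gives the same grasp; the last joint's range is limited). The gripper opens to 85 mm and grips with 20 to 120 N. Pads are 22 mm wide; open, the fingers measure 114 mm over their backs; the gripper's body (76 mm by 85 mm) begins 54 mm behind the grasp point. The pads swing forward as they close: fully open they stand 13 mm farther back than shut.
Start: joints at [1.266, 0.332, -0.065, 1.46, 0.022, 1.35, -0.088], TCP at [0.174, -0.6, 0.195] pointing down, gripper open.
Joint ranges: [-2.6, 2.6], [-0.5, 2.12], [-1.47, 1.34], [0.16, 2.42], [-1.27, 4.41], [0.06, 2.06], [-2.6, 2.6]. Speed limits (rad/s): [2.22, 2.22, 2.79, 2.79, 3.14, 3.14, 3.14].

INTERFACE

Orientations are given as a unit quaternion [x, y, z, w].
In Python, from workcell import manip, viewer gives the robot as it stands.
- The arm moves only by the tool move_arm, never from a script. Its argument "deltas" is a list of rows, each a list of 7 numbers: the shift along the tool's x, y, z in m, then the turn, a rotation vector about the tool's x, y, z in degrees, then the opening, from -1 (shut) to 1 (fully open). In form: [[dx, dy, dz, wx, wy, wz, gripper], ...]. A call has 1 to 10 rows; each row shifts and turns the commanded pose from where the row before left it, along the tool's axes as they then stand; what a row does not reach is not made up. A row lasts 1/8 s, in which the tool goes at most 62.5 mm and 10.7 degrees, less where a joint would pass 70% of its speed; a pose out of reach is approached as far as the arm can. A call with a gripper value outside its range is refused whole. The fingers move at their own pace and stop on an object; "force" is the grip in N (left out, the last holds). Time passes only in rows, so rows that do not move let the fingers close. It gives the time, the measured TCP pose, the force and the opening at its end, in the units of the state.
- manip.get_obs(): the state, without advancing time (a new reading comes with each control period).
- viewer.camera(name): name is "side" or "top" or "wrist"; returns (picture, depth): 400x640x3 uint8, red, green, blue; 400x640 float32, m along the optical axis (not along the pixel's ray), 0 where there is no reading.
- viewer.calibration(name): a dict with "fx", "fy", "cx", "cy" (pixels), "R" (3x3) and "t" (3): a world point X has camera coordinates R X + t; the wrist camera has in their place "T_tool_cam" (4x4, takes a point from camera to tool coordinates, whose origin is the TCP and whose axes are the flange's). Camera axes: x right, y down, z forward; pixel columns grow to the right and rows downward; lengths in m; the calibration is good to about 2 mm. A picture is of the moment at which its call begins: read the wrist's pose just before it. calibration takes no time and is no camera call.
- manip.hand_in(): hands the job in, once; it reports no verdict.
The state is a dict: "clock": time; "joint_pos": joint angles; "joint_velocities": joint speeds; "tau": joint torques, N m; "position": TCP position; "ee_rot": TCP orientation; "ft_force": force on the tool from outside, world axes, zero at the start; "torque": the same for the moment, N m; "grip_width": opening from 0.0 (shut) to 1.0 (fully open).
Only numpy, scipy, OpenCV 4.12 (cv2) and the standard library are available. Lean on these libraries where they do the work, as an engineer would, in place of code of your own. Each camera call takes 0.05 s, during which the arm holds its last target.

## Working session

There is one attempt and no reset: what is moved stays moved. The work goes in short steps, Python scripts to look and compute and a tool call to move; the robot and the scene stay as the last step left them, time stands still between calls to the robot, and variables do not carry over. Pictures are saved under pics/ and viewed, and the job is handed in when it is done.

Besides the shell and the picture viewer there is one more tool, called after "Emit:" as name([rows], argument=value, ...), one row to a line, values as JSON. move_arm: Moves the arm, as the interface text tells. Its arguments: {"type":"object","properties":{"deltas":{"type":"array"},"force":{"type":"number"}},"required":["deltas"]}

```bash
mkdir -p pics; python3 - <<'E'
from workcell import manip, viewer
import cv2,numpy as np
o=manip.get_obs(); print(o)
for n in ["side","top"]:
    p,d=viewer.camera(n); cv2.imwrite(f"pics/{n}0.png",p[:,:,::-1]); np.save(f"pics/{n}0.npy",d); c=viewer.calibration(n); print(n,c)
print(viewer.calibration("wrist"))
E
```

```text
{'clock': 0.0, 'joint_pos': array([ 1.26639935,  0.33290699, -0.06469   ,  1.46096331,  0.02159472,
        1.34987309, -0.08849274]), 'joint_velocities': array([ 2.08809405e-03, -8.82518944e-04, -7.49743711e-04, -8.62876124e-05,
       -5.82692728e-04,  4.13062927e-04, -2.78679855e-04]), 'tau': array([-1.99978581e-04, -6.25444865e+01,  4.86336078e-02, -3.91606593e+01,
        1.60809903e-02,  9.95813403e-03,  1.31852502e-05]), 'position': array([ 0.17367041, -0.5999386 ,  0.1944835 ]), 'ee_rot': array([ 9.90088686e-01,  1.40441676e-01, -1.34115259e-04, -7.15296485e-04]), 'ft_force': array([-0.08637864, -0.15556759, -0.02392817]), 'torque': array([-0.01103045, -0.01519735, -0.02953084]), 'grip_width': 1.0032817625035386}
side {'fx': 406.4442129318144, 'fy': 406.4442129318144, 'cx': 316.75283473904625, 'cy': 199.4204297024922, 'R': array([[-0.88814362, -0.45937353,  0.01329895],
       [-0.34712191,  0.65159202, -0.67448812],
       [ 0.30117649, -0.60365868, -0.73816592]]), 't': array([0.47680345, 0.29918556, 1.0692439 ])}
top {'fx': 390.0283053593682, 'fy': 390.0283053593682, 'cx': 317.80296703182023, 'cy': 203.47325510254086, 'R': array([[ 0.0804809 , -0.99674844,  0.00392172],
       [-0.97537623, -0.07956454, -0.20569562],
       [ 0.20533882,  0.01272941, -0.97860816]]), 't': array([-0.0900379 ,  0.59014867,  1.3835486 ])}
{'fx': 294.10892485764407, 'fy': 294.10892485764407, 'cx': 316.04922655636284, 'cy': 202.2299208972223, 'T_tool_cam': array([[ 2.23371368e-04, -9.61793971e-01, -2.73774191e-01,
         6.94484679e-02],
       [ 9.99999925e-01,  1.28174010e-04,  3.65609192e-04,
         7.14919714e-04],
       [-3.16549981e-04, -2.73774252e-01,  9.61793927e-01,
        -1.78928378e-01],
       [ 0.00000000e+00,  0.00000000e+00,  0.00000000e+00,
         1.00000000e+00]])}
```

View pics/side0.png

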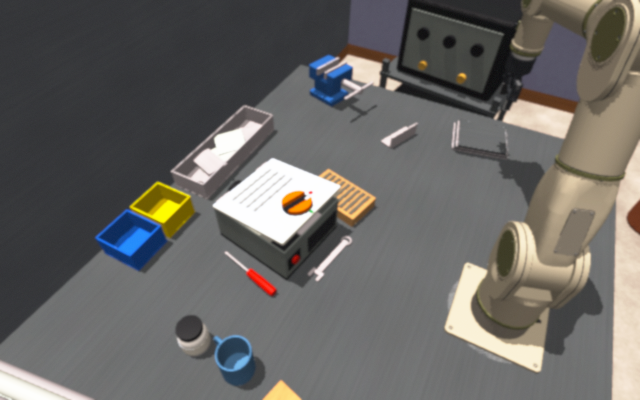

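View pics/top0.png

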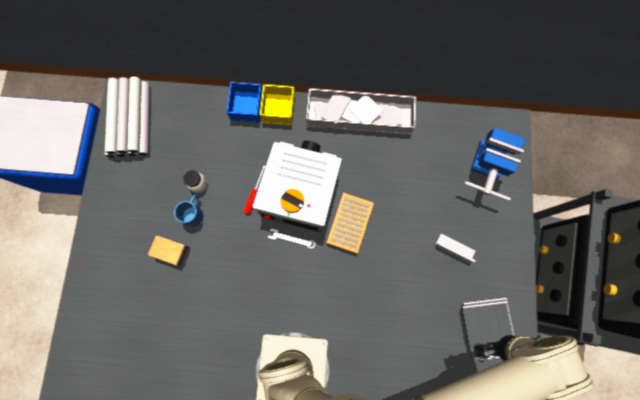

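```bash
python3 - <<'E'
import cv2
a=cv2.imread('pics/top0.png')[130:260,230:390]; cv2.imwrite('pics/topc.png',cv2.resize(a,None,fx=5,fy=5,interpolation=cv2.INTER_CUBIC)[:600,:800])
a=cv2.imread('pics/side0.png')[150:280,205:365]; cv2.imwrite('pics/sidec.png',cv2.resize(a,None,fx=5,fy=5,interpolation=cv2.INTER_CUBIC)[:600,:800])
E
```

```text
(no output)
```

View pics/topc.png

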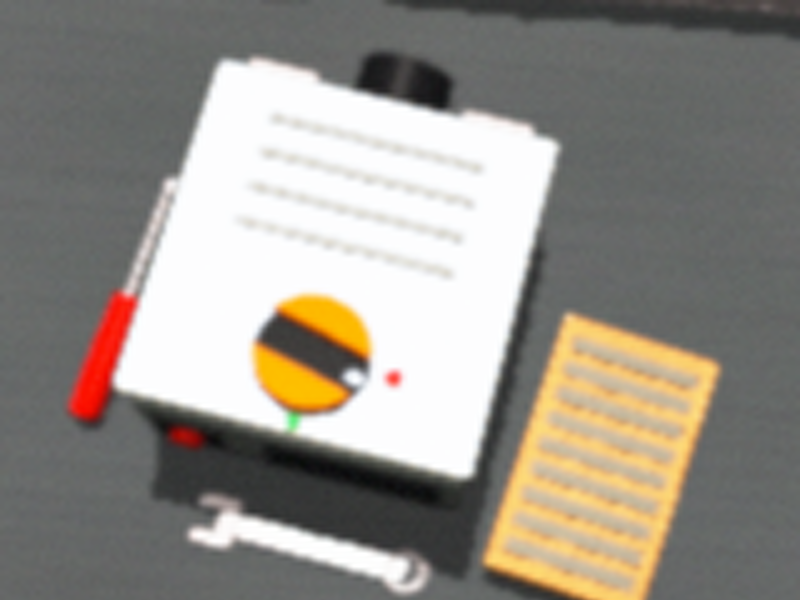

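View pics/sidec.png

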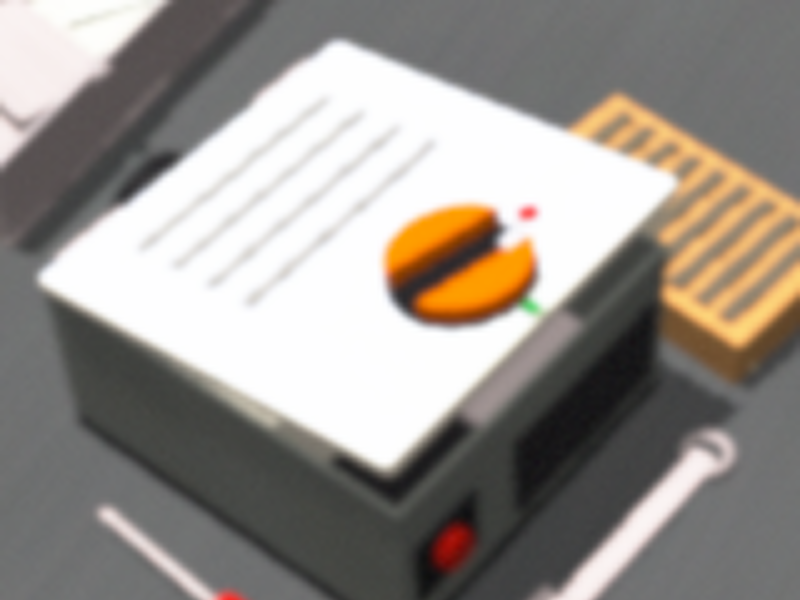

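```bash
cat > fit.py <<'E'
from workcell import manip, viewer
import numpy as np
from scipy.optimize import least_squares
from scipy.spatial.transform import Rotation as Rt
C={n:viewer.calibration(n) for n in("side","top")}
def proj(c,X):
    q=X@np.array(c['R']).T+c['t']; return np.c_[q[:,0]/q[:,2]*c['fx']+c['cx'],q[:,1]/q[:,2]*c['fy']+c['cy']]
def pts(p,L):
    # L in cover frame: x toward front (dist from hinge), y unit y, z above hinge
    x,y,yaw,th=p
    u=np.c_[0.125-(L[:,0]*np.cos(th)-L[:,2]*np.sin(th)*-1*-1), L[:,1], 0.13+L[:,0]*np.sin(th)+L[:,2]*np.cos(th)]
    # z offset tilts toward +x(hinge) when opening
    u[:,0]=0.125-L[:,0]*np.cos(th)+L[:,2]*np.sin(th)
    return Rt.from_euler('z',yaw).apply(u)+[x,y,0]
E
cat > f1.py <<'E'
from fit import *
L=np.array([[0,.125,.012],[0,-.125,.012],[.26,-.125,.012],[.26,.125,.012],[.205,0,.028]])
T=np.array([[222,62],[558,145],[470,480],[115,385],[312,353]])/5+[230,130]
S=np.array([[38,280],[338,40],[678,180],[390,472],[462,262]])/5+[205,150]
f=lambda p:np.r_[(proj(C['top'],pts(p,L))-T).ravel(),(proj(C['side'],pts(p,L))-S).ravel()]
r=least_squares(f,[.55,.05,-.2,.15],loss='soft_l1'); print(r.x,f(r.x).reshape(-1,2).round(1))
for th in (r.x[3],0): print(pts([*r.x[:3],th],np.array([[.205,0,.016]])))
E
python3 f1.py
```

```text
[ 0.64781115  0.03173204 -0.17117308  0.12396739] [[-0.5 -0.9]
 [-0.5 -0.9]
 [-0.4 -0.2]
 [-0.7  0.6]
 [-0.4 -0.3]
 [ 0.1 -1.2]
 [ 0.1 -0.8]
 [ 1.1  0.6]
 [ 0.5 -0.1]
 [ 0.2 -0.9]]
[[0.57247999 0.04475414 0.17122549]]
[[0.5689803  0.04535911 0.146     ]]
```

Emit:
move_arm([
  [0, 0, -0.04, 0, 0, 0, 1],
  [0, 0, -0.05, 0, 0, 0, 1],
  [0.02, -0.02, -0.03, 0, 0, 0, 1],
  [0.04, -0.035, 0, 0, 0, 0, 1],
  [0.04, -0.035, 0, 0, 0, 0, 1],
  [0.04, -0.035, 0, 0, 0, 0, 1],
  [0.04, -0.036, 0, 0, 0, 0, 1],
  [0.04, -0.036, 0, 0, 0, 0, 1],
  [0.04, -0.036, 0, 0, 0, 0, 1],
  [0.04, -0.036, 0, 0, 0, 0, 1],
])

```text
clock: 1.35
position: [0.3877, -0.2568, 0.3152]
ee_rot: [0.99, 0.14, -0.0, 0.0]
ft_force: [0.7, -0.9, -1.0]
grip_width: 1.001
```

Emit:
move_arm([
  [0.04, -0.036, 0, 0, 0, 0, 1],
  [0.04, -0.036, 0, 0, 0, 0, 1],
  [0.04, -0.036, 0, 0, 0, 0, 1],
  [0.04, -0.036, 0, 0, 0, 0, 1],
  [0.04, -0.036, 0, 0, 0, 0, 1],
  [0.04, -0.036, 0, 0, 0, 0, 0.2],
  [0.02, -0.018, 0, 0, 0, 0, -0.3],
  [0, 0, 0, 0, 0, -10, -0.3],
  [0, 0, 0, 0, 0, -10, -0.3],
  [0, 0, 0, 0, 0, -10, -0.3],
])

```text
clock: 2.6
position: [0.5717, 0.0386, 0.3148]
ee_rot: [0.919, 0.395, -0.0, -0.0]
ft_force: [0.0, 0.2, -0.4]
grip_width: 0.35
```

Emit:
move_arm([
  [0, 0, 0, 0, 0, -10, -0.3],
  [0, 0, 0, 0, 0, -10, -0.3],
  [0, 0, 0, 0, 0, -10, -0.3],
  [0, 0, 0, 0, 0, -10, -0.3],
  [0, 0, 0, 0, 0, -10, -0.3],
  [0, 0, 0, 0, 0, -10, -0.3],
  [0, 0, 0, 0, 0, -10, -0.3],
  [0, 0, 0, 0, 0, -10, -0.3],
  [0, 0, 0, 0, 0, -10, -0.3],
  [0, 0, 0, 0, 0, -10, -0.3],
])

```text
clock: 3.85
position: [0.5717, 0.0384, 0.3149]
ee_rot: [0.288, 0.957, -0.0, -0.0]
ft_force: [-0.1, -0.1, -1.0]
grip_width: 0.354
```

```bash
python3 - <<'E'
from workcell import manip, viewer
import cv2,numpy as np
o=manip.get_obs(); np.savez('pics/w1.npz',p=o['position'],q=o['ee_rot']); print(o['position'],o['ee_rot'],o['joint_pos'])
p,d=viewer.camera("wrist"); cv2.imwrite("pics/w1.png",p[:,:,::-1]); np.save("pics/w1d.npy",d)
E
```

```text
[0.57170089 0.03840614 0.31494356] [ 2.88435222e-01  9.57499361e-01 -1.67935923e-04 -2.62415625e-04] [ 0.66194604  0.33856587 -1.05103737  1.35608352  0.29261449  1.6112259
  0.63406895]
```

View pics/w1.png

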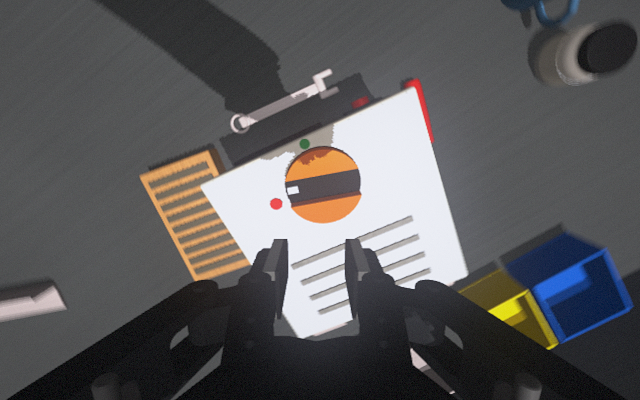

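```bash
python3 - <<'E'
import cv2
a=cv2.imread('pics/w1.png')[130:240,250:390]; cv2.imwrite('pics/w1c.png',cv2.resize(a,(770,605),interpolation=cv2.INTER_CUBIC)[:600])
E
```

```text
(no output)
```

View pics/w1c.png

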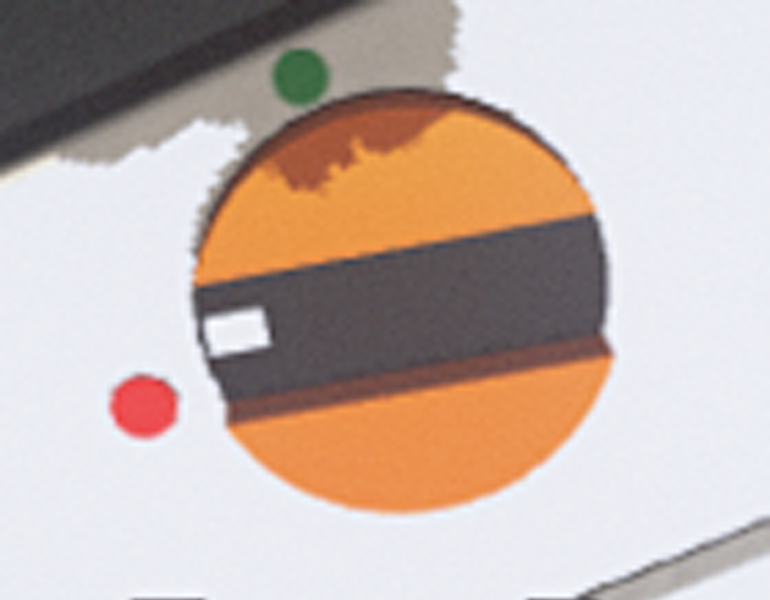

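```bash
cat > f2.py <<'E'
from fit import *
L=np.array([[0,.125,.012],[0,-.125,.012],[.26,-.125,.012],[.26,.125,.012],[.205,0,.028]])
T=np.array([[222,62],[558,145],[470,480],[115,385],[312,353]])/5+[230,130]
S=np.array([[38,280],[338,40],[678,180],[390,472],[462,262]])/5+[205,150]
W=np.array([[195,287],[595,213],[228,425],[612,355],[228,403],[605,335]])/5.5+[250,130]
z=np.load('pics/w1.npz'); Tc=np.array(viewer.calibration('wrist')['T_tool_cam'])
M=np.eye(4); M[:3,:3]=Rt.from_quat(z['q']).as_matrix(); M[:3,3]=z['p']; M=np.linalg.inv(M@Tc)
c=dict(viewer.calibration('wrist'),R=M[:3,:3],t=M[:3,3])
def lip(ph):
    p=np.array([np.sin(ph),-np.cos(ph)]); n=np.array([np.cos(ph),np.sin(ph)])
    o=[]
    for s,w,h in [(1,1,.028),(-1,1,.028),(1,-1,.028),(-1,-1,.028),(1,-1,.016),(-1,-1,.016)]:
        v=np.array([.205,0])+s*.0392*p+w*.015*n; o.append([*v,h])
    return np.array(o)
f=lambda p:np.r_[(proj(C['top'],pts(p[:4],L))-T).ravel(),(proj(C['side'],pts(p[:4],L))-S).ravel(),(proj(c,pts(p[:4],lip(p[4])))-W).ravel()]
r=least_squares(f,[.64,.03,-.17,.13,.2],loss='soft_l1'); print(r.x,f(r.x).reshape(-1,2).round(1))
# wrist only, yaw fixed
g=lambda p:(proj(c,pts([p[0],p[1],r.x[2],r.x[3]],lip(p[2])))-W).ravel()
r2=least_squares(g,[.64,.03,.2]); print(r2.x,g(r2.x).reshape(-1,2).round(1))
for x,y in (r.x[:2],r2.x[:2]):
  for th in (r.x[3],0): print(pts([x,y,r.x[2],th],np.array([[.205,0,.016]])))
R0=Rt.from_quat(z['q']).as_matrix(); print('tool y ang',np.degrees(np.arctan2(R0[1,1],R0[0,1])),'pointer ang',-90+np.degrees(r.x[2]-r.x[4]))
E
python3 f2.py
```

```text
[ 0.65243812  0.03041922 -0.17097408  0.1269816   0.23534726] [[ 0.  -2.1]
 [-0.  -2.2]
 [ 0.1 -1.6]
 [-0.2 -0.8]
 [ 0.1 -1.7]
 [-1.  -2.1]
 [-1.  -1.6]
 [-0.2 -0.5]
 [-0.9 -1.4]
 [-1.1 -2. ]
 [-0.2 -0.6]
 [-0.2 -0.6]
 [-0.3 -0.3]
 [-0.  -0.4]
 [-0.  -0.5]
 [-0.8 -0.5]]
[0.65305693 0.03035043 0.23595324] [[ 0.1 -0.1]
 [ 0.  -0.1]
 [-0.1  0.2]
 [ 0.2  0.1]
 [ 0.2 -0. ]
 [-0.6 -0.1]]
[[0.57722772 0.04340503 0.17183251]]
[[0.57360456 0.0440306  0.146     ]]
[[0.57784654 0.04333624 0.17183251]]
[[0.57422337 0.04396182 0.146     ]]
tool y ang 56.47140743063223 pointer ang -113.28049765719481
```

Emit:
move_arm([
  [0, 0, 0, 0, 0, -10, -0.3],
  [-0.003, 0.007, 0, 0, 0, 0, -0.3],
  [0, 0, 0.04, 0, 0, 0, -0.3],
  [0, 0, 0.04, 0, 0, 0, -0.3],
  [0, 0, 0, 0, 0, 0, -0.3],
  [0, 0, 0, 0, 0, 0, -0.3],
])

```text
clock: 4.65
position: [0.5781, 0.0442, 0.2369]
ee_rot: [0.208, 0.978, 0.0, 0.001]
ft_force: [-0.5, 0.2, 0.7]
grip_width: 0.354
```

```bash
python3 - <<'E'
from workcell import manip, viewer
import cv2,numpy as np
o=manip.get_obs(); np.savez('pics/w2.npz',p=o['position'],q=o['ee_rot']); print(o['position'],o['ee_rot'],o['joint_pos'])
p,d=viewer.camera("wrist"); cv2.imwrite("pics/w2.png",p[:,:,::-1])
p,d=viewer.camera("side"); cv2.imwrite("pics/s2.png",cv2.resize(p[120:270,205:405,::-1],(800,600),interpolation=cv2.INTER_CUBIC))
E
```

```text
[0.57808457 0.04416234 0.23686096] [2.07759789e-01 9.78179610e-01 2.95889759e-04 6.58665407e-04] [ 0.67138715  0.38964792 -1.06561398  1.48167773  0.34092952  1.46842296
  0.7559293 ]
```

View pics/w2.png

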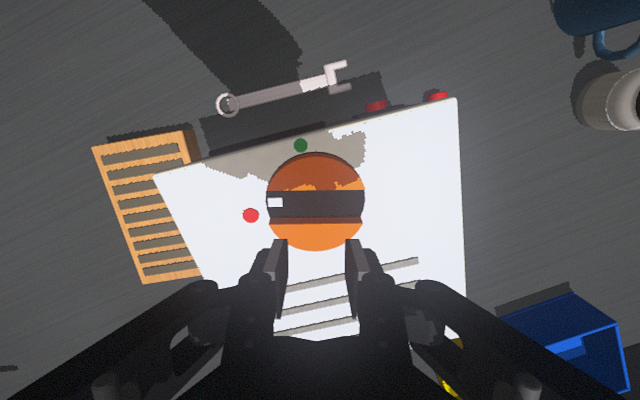

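View pics/s2.png

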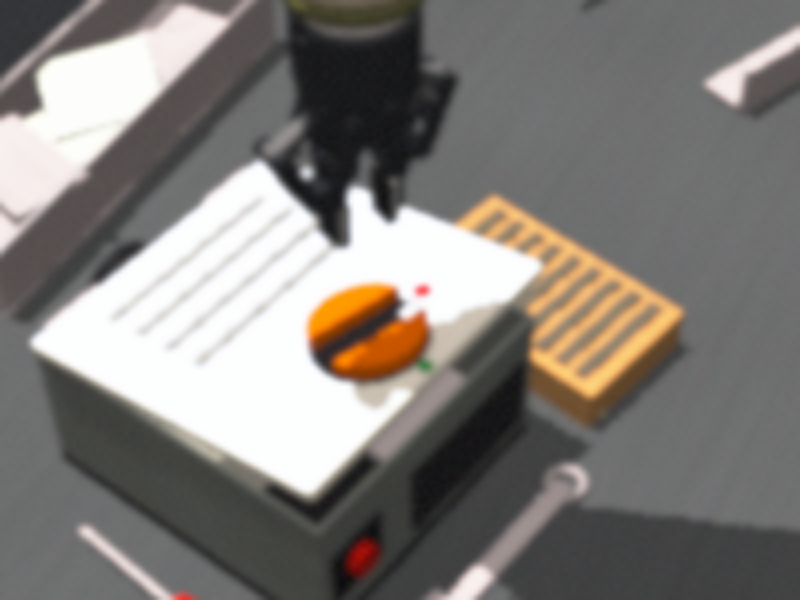

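```bash
python3 - <<'E'
import cv2
a=cv2.imread('pics/w2.png')[140:265,235:395]; cv2.imwrite('pics/w2c.png',cv2.resize(a,(768,600),interpolation=cv2.INTER_CUBIC))
E
```

```text
(no output)
```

View pics/w2c.png

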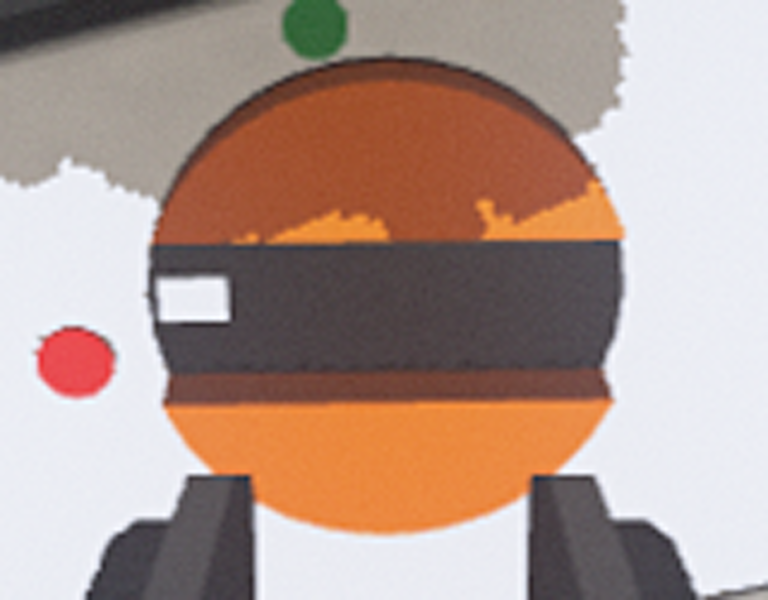

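```bash
cat > f3.py <<'E'
exec(open('f2.py').read().split('f=lambda')[0])
z=np.load('pics/w2.npz')
M=np.eye(4); M[:3,:3]=Rt.from_quat(z['q']).as_matrix(); M[:3,3]=z['p']; M=np.linalg.inv(M@Tc)
c2=dict(c,R=M[:3,:3],t=M[:3,3])
W2=np.array([[152,244],[624,240],[163,405],[612,401],[170,373],[607,370]])/[4.8,4.8]+[235,140]
g=lambda p:np.r_[(proj(c,pts([p[0],p[1],-.171,p[3]],lip(p[2])))-W).ravel(),(proj(c2,pts([p[0],p[1],-.171,p[3]],lip(p[2])))-W2).ravel()]
for init in (.13,):
  r=least_squares(g,[.65,.03,.2,init],loss='soft_l1'); print(r.x,g(r.x).reshape(-1,2).round(1))
g2=lambda p:(proj(c2,pts([p[0],p[1],-.171,.14],lip(p[2])))-W2).ravel()
r2=least_squares(g2,[.65,.03,.2]); print(r2.x)
for p in ([*r.x[:2],-.171,r.x[3]],[*r2.x[:2],-.171,.14]):
  s=pts(p,np.array([[.205,0,.016]]))[0]; R0=Rt.from_quat(z['q']).as_matrix()
  print(s,'shut',pts([*p[:3],0],np.array([[.205,0,.016]]))[0],'in tool',R0.T@(s-z['p']))
E
python3 f3.py
```

```text
[0.65202673 0.03070555 0.24526196 0.13802762] [[ 0.  -0.3]
 [ 0.6  0.2]
 [-0.4  0.1]
 [ 0.4  0.5]
 [-0.1 -0.2]
 [-0.4  0.2]
 [ 0.   0.1]
 [ 0.1 -0.2]
 [ 0.1  0.2]
 [ 0.2 -0.4]
 [ 0.2  0.4]
 [-1.2 -0.3]]
[0.65189957 0.03083587 0.25017751]
[0.57728411 0.04361259 0.17405373] shut [0.57319353 0.04431898 0.146     ] in tool [ 0.00058112 -0.00088119  0.06280587]
[0.57724296 0.04372806 0.17444979] shut [0.57306637 0.0444493  0.146     ] in tool [ 0.00066519 -0.00079208  0.06240978]
```

Emit:
move_arm([
  [0.0005, -0.0008, 0.02, 0, 0, 0, -0.3],
  [0, 0, 0.02, 0, 0, 0, -0.3],
  [0, 0, 0.01, 0, 0, 0, -0.3],
  [0, 0, 0.006, 0, 0, 0, -0.3],
  [0, 0, 0, 0, 0, 0, -0.3],
])

```text
clock: 5.38
position: [0.5767, 0.0433, 0.1793]
ee_rot: [0.207, 0.978, 0.0, -0.0]
ft_force: [0.1, -0.3, 0.8]
grip_width: 0.347
```

```bash
python3 - <<'E'
from workcell import manip, viewer
import cv2,numpy as np
o=manip.get_obs(); print(o['position'],o['ft_force'])
p,d=viewer.camera("wrist"); cv2.imwrite("pics/w3.png",cv2.resize(p[130:330,180:460,::-1],(784,560),interpolation=cv2.INTER_CUBIC))
p,d=viewer.camera("side"); cv2.imwrite("pics/s3.png",cv2.resize(p[150:250,235:369,::-1],(800,597),interpolation=cv2.INTER_CUBIC))
E
```

```text
[0.57666404 0.04325872 0.17928759] [ 0.14393724 -0.34972818  0.79990083]
```

View pics/w3.png

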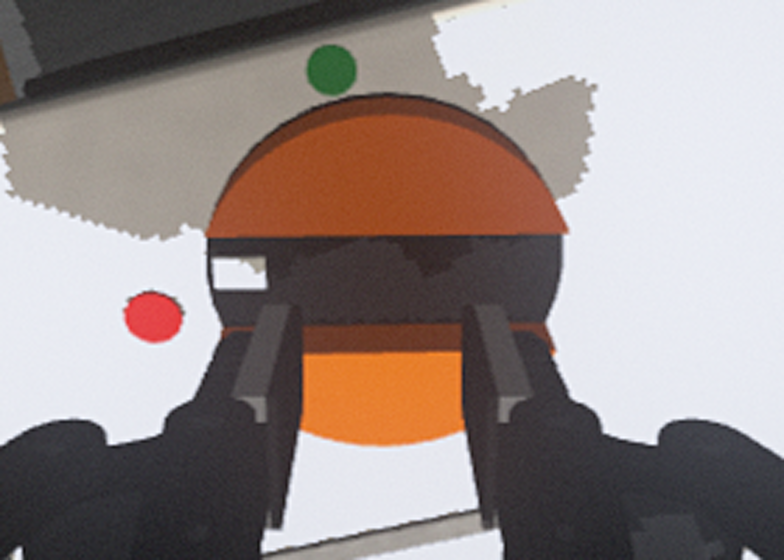

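View pics/s3.png

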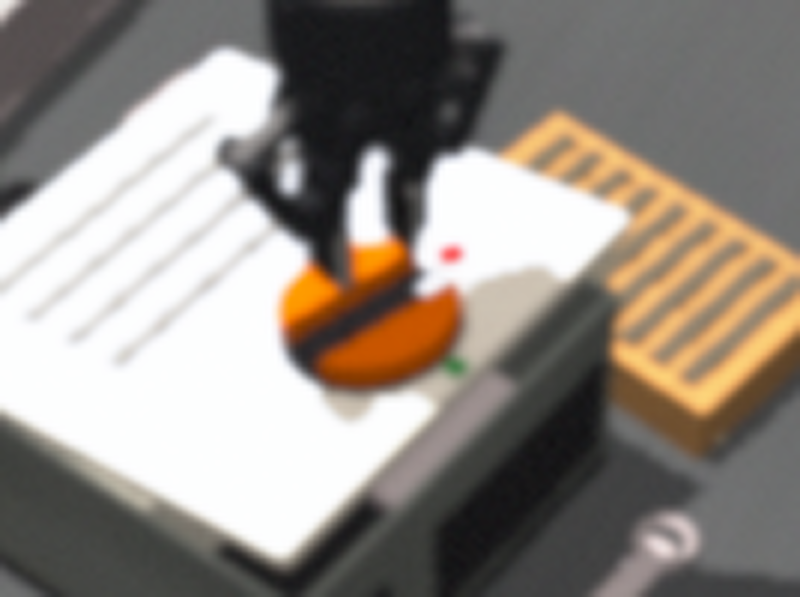

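```bash
python3 - <<'E'
from workcell import viewer
import numpy as np
c=viewer.calibration('wrist');T=np.linalg.inv(np.array(c['T_tool_cam']))
def pr(x,y,z):
    q=T@[x,y,z,1]; u=q[0]/q[2]*c['fx']+c['cx'];v=q[1]/q[2]*c['fy']+c['cy']; return round((u-180)*2.8),round((v-130)*2.8)
for z in(-.012,-.008,-.004,0,.005): print(z,pr(.011,.015,z),pr(-.011,.015,z),pr(.015,.015,z))
E
```

```text
-0.012 (453, 248) (451, 342) (454, 230)
-0.008 (452, 242) (449, 335) (452, 225)
-0.004 (450, 237) (448, 327) (451, 219)
0 (449, 231) (447, 320) (449, 214)
0.005 (447, 225) (445, 312) (448, 208)
```

```bash
python3 - <<'E'
from workcell import manip, viewer
import numpy as np
p,d=viewer.camera("wrist"); np.save('pics/w3d.npy',d)
c=viewer.calibration('wrist');T=np.array(c['T_tool_cam'])
def bp(u,v):
    z=d[v,u]; q=T@[(u-c['cx'])/c['fx']*z,(v-c['cy'])/c['fy']*z,z,1]; return (u,v,z.round(4),(q[:3]*1000).round(1))
for cc,rr in [(290,308),(290,315),(285,330),(275,360),(490,308),(490,315),(495,330),(505,360),(480,400),(380,280),(380,300),(380,400),(380,180)]:
    print(bp(int(180+cc/2.8),int(130+rr/2.8)))
E
```

```text
(283, 240, np.float32(0.1476), array([ 10., -17., -42.]))
(283, 242, np.float32(0.1437), array([ 10.6, -16.6, -45.9]))
(281, 247, np.float32(0.1383), array([ 10.5, -16.9, -51.6]))
(278, 258, np.float32(0.1279), array([ 10.3, -17. , -62.5]))
(355, 240, np.float32(0.1462), array([ 10.6,  18.9, -43.3]))
(355, 242, np.float32(0.1446), array([ 10.2,  18.7, -45. ]))
(356, 247, np.float32(0.138), array([ 10.7,  18.3, -51.9]))
(360, 258, np.float32(0.1282), array([ 10.1,  18.7, -62.1]))
(351, 272, np.float32(0.1258), array([  5.5,  14.5, -66. ]))
(315, 230, np.float32(0.1963), array([-2.8, -1.2,  4.9]))
(315, 237, np.float32(0.1979), array([-7.9, -1.2,  5.2]))
(315, 272, np.float32(0.1949), array([-29.1,  -1.2,  -3.9]))
(315, 194, np.float32(0.1726), array([ 26.1,  -1.1, -11.5]))
```

```bash
python3 - <<'E'
from fit import *
o=manip.get_obs(); R=Rt.from_quat(o['ee_rot']); 
for z in (-.041,-.01,0): 
  for y in(-.017,.017):
    u=proj(C['side'],(R.apply([.0,y,z])+o['position'])[None])[0]; print(z,y,((u-[235,150])*5.97).round())
E
```

```text
-0.041 -0.017 [398. 227.]
-0.041 0.017 [335. 262.]
-0.01 -0.017 [399. 276.]
-0.01 0.017 [338. 311.]
0 -0.017 [399. 291.]
0 0.017 [338. 326.]
```

Emit:
move_arm([
  [0, 0, 0.01, 0, 0, 0, -0.3],
  [0, 0, 0.01, 0, 0, 0, -0.3],
  [0, 0, 0.008, 0, 0, 0, -0.3],
  [0, 0, 0, 0, 0, 0, -0.3],
])

```text
clock: 6.02
position: [0.5762, 0.0431, 0.1504]
ee_rot: [0.207, 0.978, -0.0, -0.001]
ft_force: [0.2, 0.2, 0.3]
grip_width: 0.351
```

```bash
cat > look.py <<'E'
import sys
from workcell import manip, viewer
import cv2,numpy as np
k=sys.argv[1]
o=manip.get_obs(); print(o['position'],o['ft_force'],o['torque'],o['grip_width'],o['clock'])
p,d=viewer.camera("wrist"); cv2.imwrite(f"pics/w{k}.png",cv2.resize(p[130:330,180:460,::-1],(784,560),interpolation=cv2.INTER_CUBIC)); np.save(f'pics/w{k}d.npy',d)
p,d=viewer.camera("side"); cv2.imwrite(f"pics/s{k}.png",cv2.resize(p[150:250,235:369,::-1],(800,597),interpolation=cv2.INTER_CUBIC))
E
python3 look.py 4
```

```text
[0.57619337 0.04306503 0.15042286] [0.21229886 0.22759626 0.31733921] [0.04625577 0.00831589 0.01603141] 0.3506704785893885 6.025
```

View pics/w4.png

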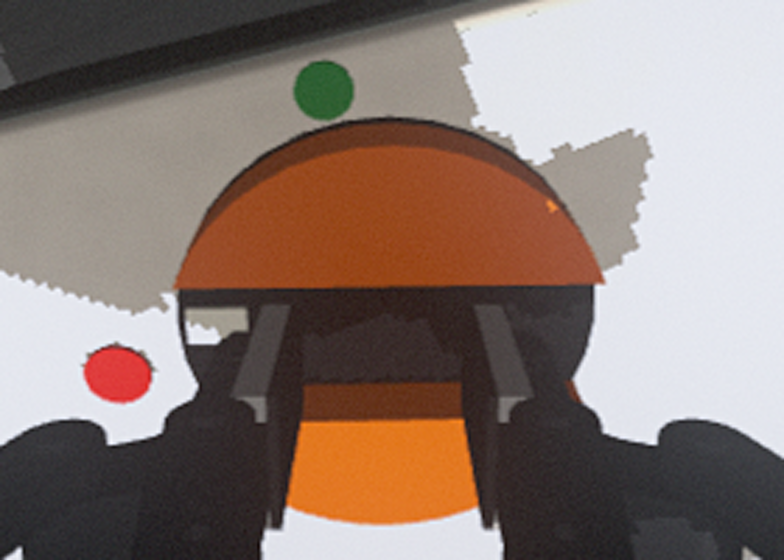

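View pics/s4.png

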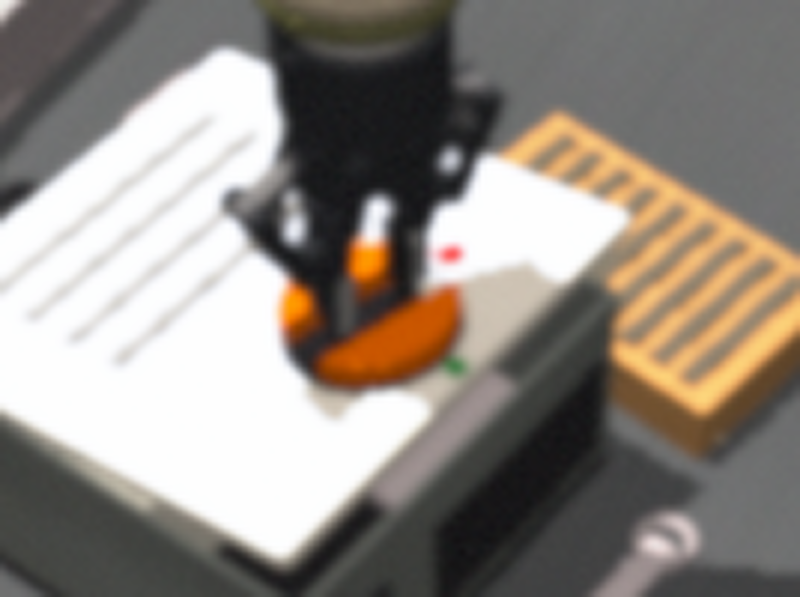

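```bash
cat > dep.py <<'E'
import sys
from workcell import viewer
import numpy as np
d=np.load(f'pics/w{sys.argv[1]}d.npy')
c=viewer.calibration('wrist');T=np.array(c['T_tool_cam'])
def bp(u,v):
    z=d[v,u]; q=T@[(u-c['cx'])/c['fx']*z,(v-c['cy'])/c['fy']*z,z,1]; return (u,v,(q[:3]*1000).round(1))
for cc,rr in [(280,308),(490,308),(380,310),(380,330),(380,360),(380,378),(380,425),(380,460),(380,282),(380,265),(380,200),(300,265),(460,265)]:
    print(cc,rr,bp(int(180+cc/2.8),int(130+rr/2.8)))
E
python3 dep.py 4
```

```text
280 308 (280, 240, array([ 10.3, -18.4, -42.8]))
490 308 (355, 240, array([  9.7,  19.2, -41.2]))
380 310 (315, 240, array([  3. ,  -1.1, -25.5]))
380 330 (315, 247, array([ -0.8,  -1.1, -26.6]))
380 360 (315, 258, array([ -8.8,  -1.1, -24.2]))
380 378 (315, 265, array([-13.3,  -1.1, -24.2]))
380 425 (315, 281, array([-17.2,  -1. , -35.2]))
380 460 (315, 294, array([-26.1,  -1. , -34.1]))
380 282 (315, 230, array([ 15.1,  -1. , -41.3]))
380 265 (315, 224, array([ 18.2,  -1. , -41. ]))
380 200 (315, 201, array([ 30.6,  -1. , -43. ]))
300 265 (287, 224, array([ 17.7, -15. , -39.8]))
460 265 (344, 224, array([ 17.9,  13.5, -40.3]))
```

Emit:
move_arm([
  [0, 0, 0.008, 0, 0, 0, -0.3],
  [0, 0, 0.007, 0, 0, 0, -0.3],
  [0, 0, 0.004, 0, 0, 0, -0.3],
  [0.001, 0, 0.005, 0, 0, 0, -0.3],
  [0, 0, 0, 0, 0, 0, -0.3],
])

```text
clock: 6.75
position: [0.5756, 0.0435, 0.127]
ee_rot: [0.207, 0.978, -0.0, -0.0]
ft_force: [-0.1, -1.0, 1.6]
grip_width: 0.35
```

```bash
python3 look.py 5; python3 dep.py 5
```

```text
[0.57564804 0.04346403 0.12698047] [-0.10675791 -0.95985975  1.61035184] [-0.15805157  0.09081644 -0.01251491] 0.35045669455453055 6.75
280 308 (280, 240, array([ 10. , -18.5, -42.1]))
490 308 (355, 240, array([ 10. ,  19.1, -42. ]))
380 310 (315, 240, array([  7.8,  -1. , -36.9]))
380 330 (315, 247, array([  3.9,  -1. , -37. ]))
380 360 (315, 258, array([ -2.9,  -1. , -36. ]))
380 378 (315, 265, array([ -7.4,  -1. , -35.4]))
380 425 (315, 281, array([-13.2,  -1. , -41.9]))
380 460 (315, 294, array([-17.9,  -1. , -46.5]))
380 282 (315, 230, array([ 18. ,  -0.9, -48.8]))
380 265 (315, 224, array([ 21.1,  -0.9, -49.2]))
380 200 (315, 201, array([ 32.9,  -0.9, -51.2]))
300 265 (287, 224, array([ 21.4, -14. , -49.9]))
460 265 (344, 224, array([ 21. ,  12.7, -48.7]))
```

View pics/w5.png

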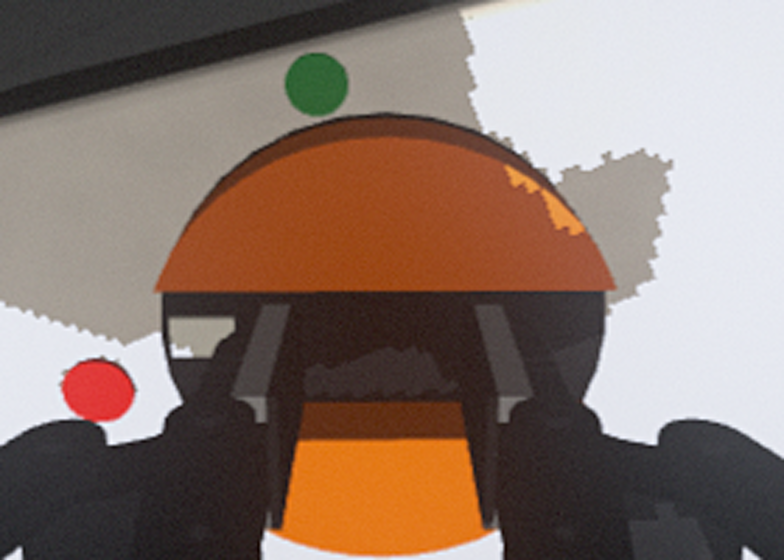

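```bash
python3 - <<'E'
from workcell import viewer
import numpy as np
d=np.load('pics/w5d.npy')
c=viewer.calibration('wrist');T=np.array(c['T_tool_cam'])
v,u=np.mgrid[232:300:1,180:316:1]
z=d[v,u]; q=np.stack([(u-c['cx'])/c['fx']*z,(v-c['cy'])/c['fy']*z,z,z*0+1],-1)@T.T*1000
for r in range(0,68,3):
    print(r+232,' '.join(f"{q[r,k,0]:.0f},{q[r,k,1]:.0f},{q[r,k,2]:.0f}" for k in range(50,112,6)))
E
```

```text
232 11,-46,-33 18,-38,-51 18,-35,-50 17,-33,-49 18,-29,-50 17,-27,-48 17,-24,-50 17,-21,-50 17,-18,-50 17,-16,-49 18,-13,-51
235 9,-46,-33 9,-43,-34 11,-39,-38 11,-36,-37 11,-32,-38 11,-29,-37 11,-26,-37 68,-0,-179 10,-20,-37 11,-17,-37 11,-14,-37
238 7,-46,-33 7,-43,-33 9,-39,-38 9,-36,-38 9,-33,-38 9,-29,-37 9,-26,-38 9,-23,-37 9,-20,-37 9,-17,-36 8,-14,-36
241 5,-47,-32 6,-43,-33 8,-39,-38 7,-36,-37 7,-33,-38 7,-30,-37 7,-27,-37 7,-23,-37 10,-19,-44 10,-16,-44 7,-14,-37
244 4,-47,-33 4,-43,-33 6,-39,-37 6,-36,-38 6,-33,-38 6,-29,-39 5,-27,-36 10,-22,-47 10,-19,-47 11,-16,-48 5,-14,-36
247 2,-47,-33 2,-44,-33 4,-39,-38 4,-36,-38 4,-33,-38 5,-30,-38 3,-27,-36 10,-21,-51 11,-18,-52 10,-16,-51 4,-14,-36
250 0,-47,-33 0,-44,-33 2,-39,-38 2,-36,-37 3,-33,-39 2,-30,-37 6,-25,-45 10,-21,-54 10,-18,-54 10,-15,-54 2,-14,-36
253 -1,-47,-33 -3,-45,-31 1,-39,-38 0,-36,-37 1,-33,-37 6,-27,-49 6,-24,-50 10,-20,-57 10,-18,-58 9,-15,-55 -0,-14,-36
256 -4,-47,-32 -4,-44,-32 -1,-39,-39 -1,-36,-37 -1,-33,-38 6,-27,-53 6,-24,-53 10,-20,-59 10,-17,-60 7,-15,-54 -2,-14,-36
259 -5,-48,-33 -5,-44,-32 -4,-
[... 1012 characters left out ...]
5,-85 11,-23,-85 11,-21,-85 10,-19,-83 6,-18,-75 5,-16,-75 -4,-15,-59 -13,-14,-44
286 -23,-50,-31 6,-31,-79 11,-27,-87 11,-25,-86 11,-22,-87 11,-20,-87 11,-18,-87 6,-17,-78 4,-16,-74 -6,-15,-59 -14,-14,-46
289 6,-33,-80 6,-31,-80 11,-26,-88 11,-24,-89 11,-22,-88 11,-20,-88 11,-18,-88 6,-17,-80 2,-16,-73 -7,-15,-59 -15,-14,-47
292 7,-32,-83 6,-30,-82 12,-26,-91 11,-24,-91 10,-22,-89 11,-20,-91 11,-18,-90 5,-17,-81 1,-16,-74 -8,-15,-60 -16,-14,-47
295 6,-32,-84 6,-30,-84 11,-25,-92 11,-23,-92 11,-21,-92 11,-19,-92 12,-17,-92 11,-15,-92 -0,-16,-74 -10,-15,-59 -18,-14,-47
298 6,-32,-86 11,-27,-94 12,-25,-94 11,-23,-93 11,-21,-93 11,-19,-94 11,-17,-94 12,-15,-94 -2,-16,-74 -10,-15,-61 -21,-14,-46
```

Emit:
move_arm([
  [0.001, 0, 0.006, 0, 0, 0, -0.3],
  [0.001, 0, 0.005, 0, 0, 0, -0.3],
  [0.0005, 0, 0.003, 0, 0, 0, -0.3],
  [0, 0, 0, 0, 0, 0, -0.3],
])

```text
clock: 7.35
position: [0.5735, 0.0446, 0.1131]
ee_rot: [0.207, 0.978, 0.0, -0.0]
ft_force: [1.2, -1.6, 1.8]
grip_width: 0.349
```

```bash
python3 look.py 6; python3 dep.py 6
```

```text
[0.57345545 0.04457602 0.11314344] [ 1.23211954 -1.58156912  1.82798175] [-0.3256991  -0.22760915  0.04455856] 0.34944930785284556 7.35
280 308 (280, 240, array([ 10.5, -18.4, -43.2]))
490 308 (355, 240, array([  9.6,  19.2, -41.2]))
380 310 (315, 240, array([  7.6,  -1. , -36.5]))
380 330 (315, 247, array([  3.7,  -1. , -36.7]))
380 360 (315, 258, array([ -2.6,  -1. , -36.7]))
380 378 (315, 265, array([ -6.4,  -1. , -37.2]))
380 425 (315, 281, array([-14. ,  -1. , -40.6]))
380 460 (315, 294, array([-16.4,  -1. , -48.9]))
380 282 (315, 230, array([ 18.2,  -0.9, -49.3]))
380 265 (315, 224, array([ 21.2,  -0.9, -49.3]))
380 200 (315, 201, array([ 32.5,  -0.9, -49.9]))
300 265 (287, 224, array([ 21.1, -14. , -49.2]))
460 265 (344, 224, array([ 21.2,  12.6, -49.4]))
```

View pics/w6.png

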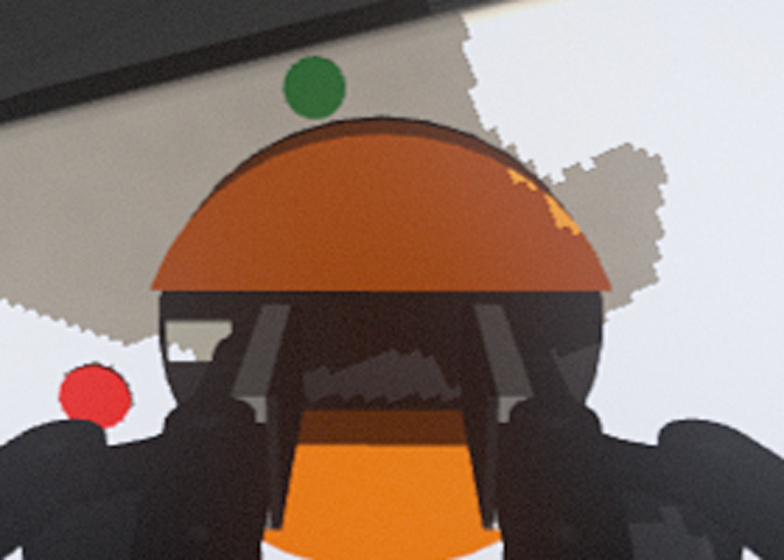

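View pics/s6.png

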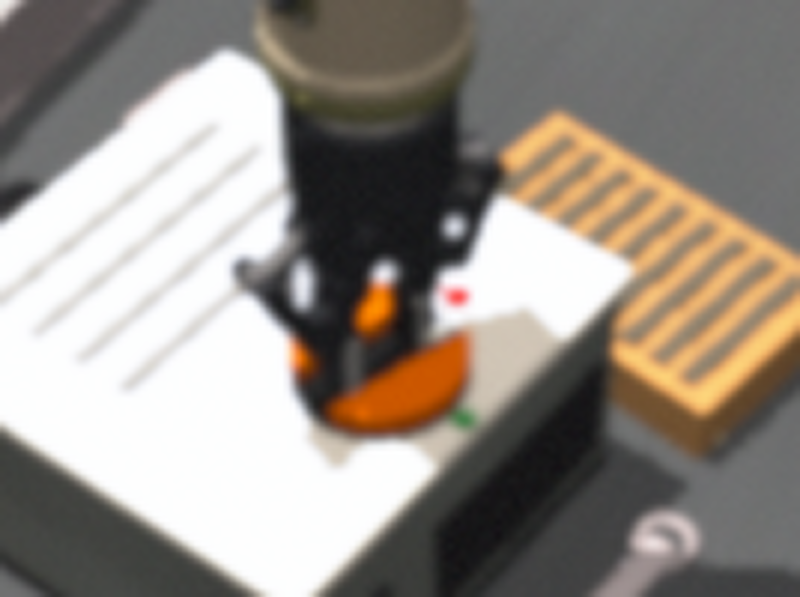

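Emit:
move_arm([
  [0.0005, 0, 0.003, 0, 0, 0, -0.3],
  [0, 0, 0.002, 0, 0, 0, -0.3],
  [0, 0, 0, 0, 0, 0, -0.3],
])

```text
clock: 7.82
position: [0.5733, 0.0447, 0.1095]
ee_rot: [0.207, 0.978, -0.0, 0.0]
ft_force: [-5.5, -4.2, 17.6]
grip_width: 0.349
```

Emit:
move_arm([
  [0, 0, 0.002, 0, 0, 0, -0.3],
  [0, 0, 0, 0, 0, 0, -0.3],
])

```text
clock: 8.07
position: [0.5734, 0.0448, 0.1093]
ee_rot: [0.207, 0.978, -0.001, 0.001]
ft_force: [-12.8, -5.3, 34.4]
grip_width: 0.353
```

Emit:
move_arm([
  [0, 0, -0.0015, 0, 0, 0, -0.3],
  [0, 0, 0, 0, 0, 0, -0.3],
])

```text
clock: 8.32
position: [0.5733, 0.0448, 0.1095]
ee_rot: [0.207, 0.978, -0.0, 0.001]
ft_force: [-6.4, -4.7, 21.2]
grip_width: 0.351
```

```bash
python3 look.py 7; python3 dep.py 7|sed -n 3,9p
```

```text
[0.57332078 0.04477091 0.10949626] [-6.39186193 -4.7119369  21.16834161] [-0.84368517  1.33924995 -0.00285142] 0.3511143602330567 8.325
380 310 (315, 240, array([  7.9,  -1. , -37.1]))
380 330 (315, 247, array([  3.7,  -1. , -36.6]))
380 360 (315, 258, array([ -2.3,  -1. , -37.2]))
380 378 (315, 265, array([ -6.7,  -1. , -36.8]))
380 425 (315, 281, array([-13.8,  -1. , -40.9]))
380 460 (315, 294, array([-17.,  -1., -48.]))
380 282 (315, 230, array([ 17.6,  -0.9, -47.8]))
```

View pics/s7.png

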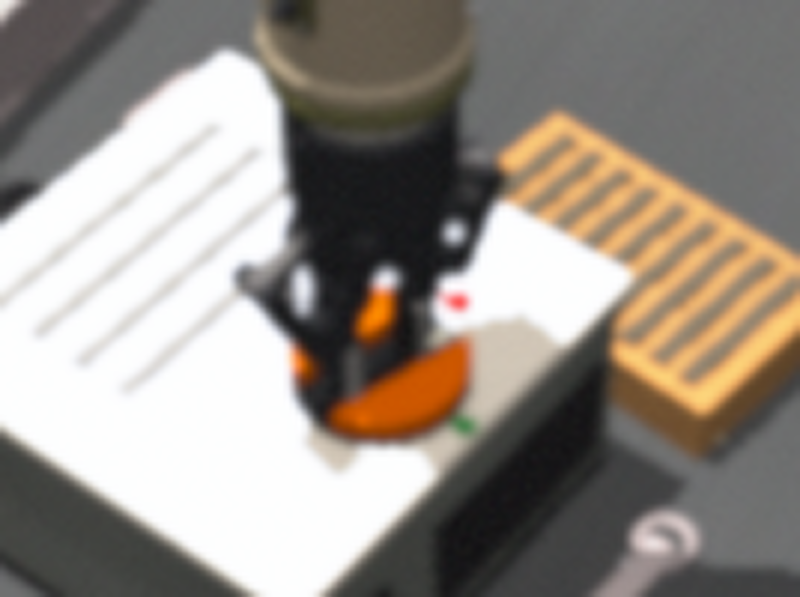

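View pics/w7.png

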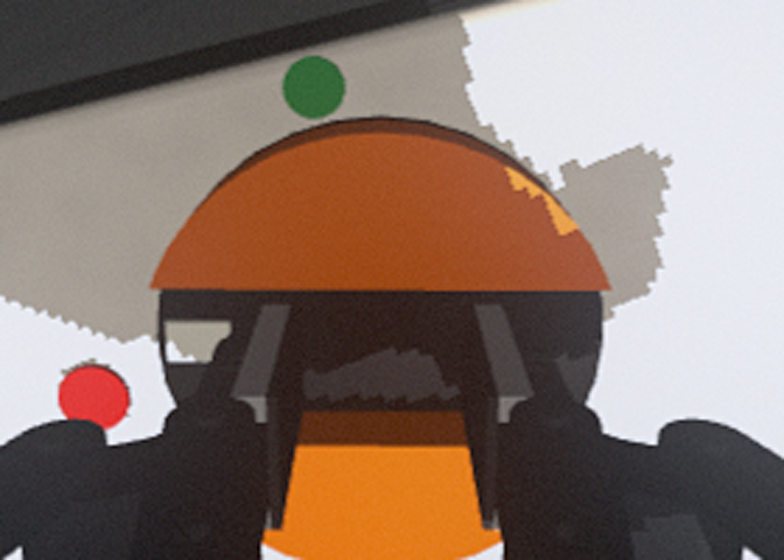

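Emit:
move_arm([
  [0, 0, 0, 0, 0, 7, -0.3],
  [0, 0, 0, 0, 0, 8, -0.3],
  [0, 0, 0, 0, 0, 8, -0.3],
  [0, 0, 0, 0, 0, 8, -0.3],
])

```text
clock: 8.93
position: [0.5727, 0.0439, 0.1094]
ee_rot: [0.463, 0.886, -0.001, 0.0]
ft_force: [-10.5, -6.7, 23.4]
grip_width: 0.349
```

```bash
python3 look.py 8
```

```text
[0.57273947 0.04389026 0.10942247] [-10.52341899  -6.68529816  23.39526044] [-1.49825785  2.23768095  0.10167115] 0.34887964796121274 8.925
```

View pics/w8.png

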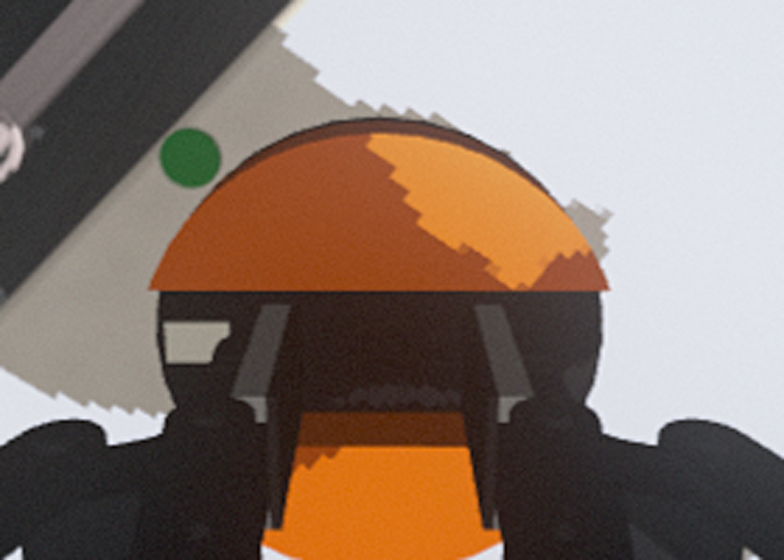

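Emit:
move_arm([
  [0, 0, 0, 0, 0, 8, -0.3],
  [0, 0, 0, 0, 0, 8, -0.3],
  [0, 0, 0, 0, 0, 8, -0.3],
  [0, 0, 0, 0, 0, 8, -0.3],
  [0, 0, 0, 0, 0, 8, -0.3],
  [0, 0, 0, 0, 0, 3, -0.3],
])

```text
clock: 9.78
position: [0.5715, 0.0433, 0.1094]
ee_rot: [0.755, 0.656, -0.002, 0.0]
ft_force: [-16.4, -7.1, 28.0]
grip_width: 0.352
```

```bash
python3 look.py 9
```

```text
[0.5715017  0.04332948 0.10937078] [-16.37188121  -7.10458128  28.03143838] [-1.80186288  3.61056218  0.08388471] 0.3521353571897974 9.775
```

View pics/w9.png

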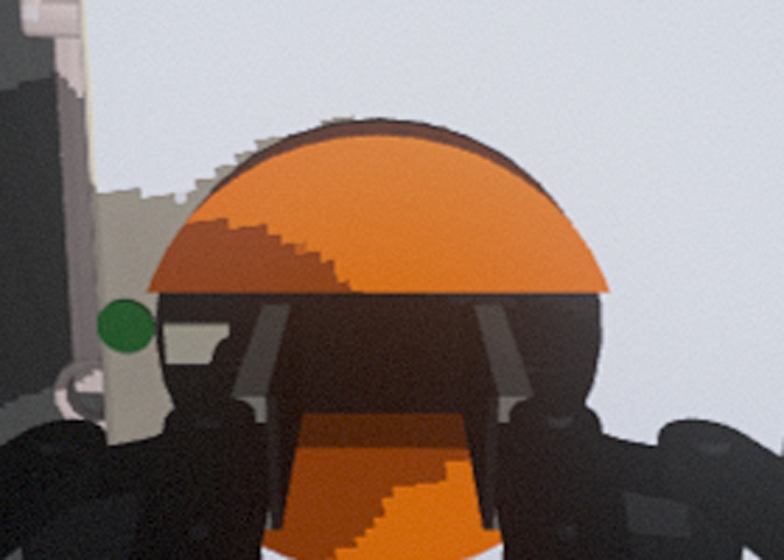

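Emit:
move_arm([
  [0, 0, 0, 0, 0, 4, -0.3],
  [0, 0, 0, 0, 0, 4, -0.3],
  [0, 0, 0, 0, 0, 0, -0.3],
])

```text
clock: 10.25
position: [0.5731, 0.0448, 0.1095]
ee_rot: [0.798, 0.602, -0.0, 0.001]
ft_force: [-7.0, -3.3, 20.0]
grip_width: 0.35
```

```bash
python3 look.py 10
```

```text
[0.57307803 0.04476267 0.10945842] [-6.96633106 -3.31211042 19.96173821] [-0.80366284  1.58062692 -0.04965905] 0.3501255869756904 10.25
```

View pics/w10.png

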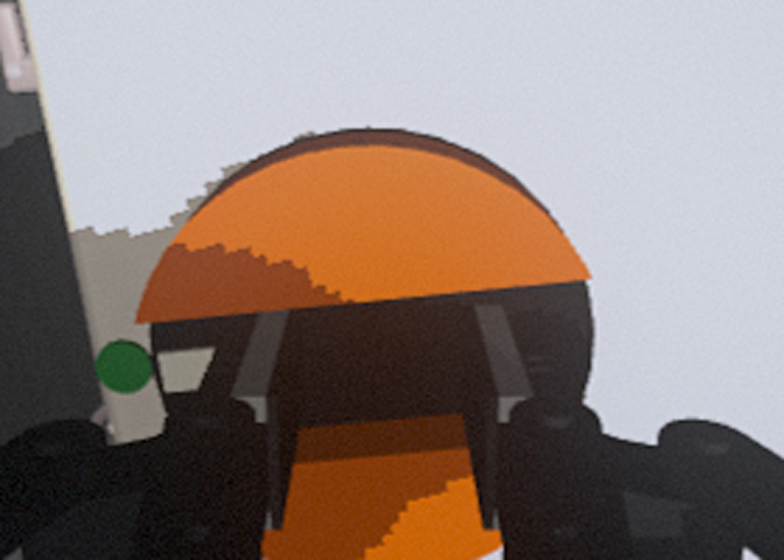

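Emit:
move_arm([
  [0, 0, 0, 0, 0, 4, -0.3],
  [0, 0, 0, 0, 0, 2, -0.3],
  [0, 0, 0, 0, 0, 0, -0.3],
])

```text
clock: 10.72
position: [0.5737, 0.0451, 0.1095]
ee_rot: [0.828, 0.56, 0.001, 0.001]
ft_force: [-3.0, -2.3, 16.8]
grip_width: 0.351
```

```bash
python3 look.py 11
```

```text
[0.57369374 0.04505948 0.10950899] [-2.97663938 -2.31216423 16.77219598] [-0.57945903  0.86743013  0.12379689] 0.35124077127794157 10.725
```

View pics/w11.png

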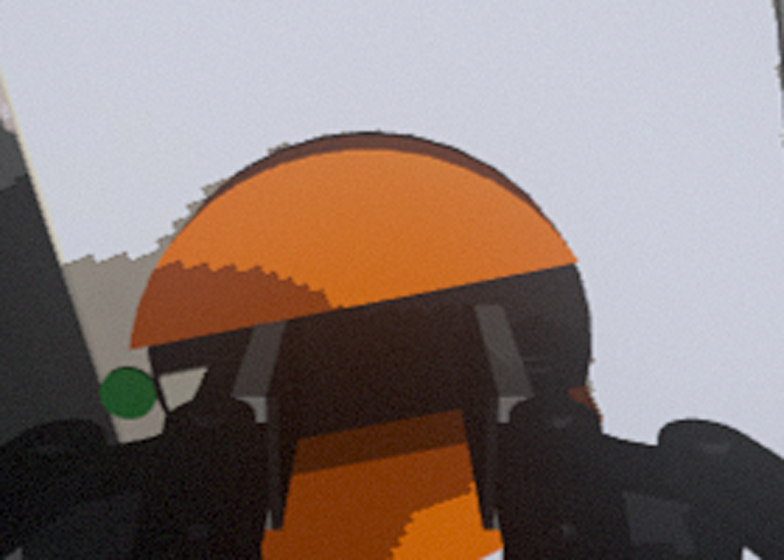

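Emit:
move_arm([
  [0, 0, -0.003, 0, 0, 0, -0.3],
  [0, 0, -0.003, 0, 0, 0, -0.3],
  [0, 0, -0.004, 0, 0, 0, -0.3],
  [0, 0, -0.006, 0, 0, 0, -0.3],
  [0, 0, -0.02, 0, 0, 0, -0.3],
  [0, 0, -0.05, 0, 0, 0, -0.3],
  [0, 0, -0.05, 0, 0, 0, -0.3],
  [0, 0, 0, 0, 0, 0, -0.3],
])

```text
clock: 11.82
position: [0.5749, 0.0457, 0.2493]
ee_rot: [0.828, 0.56, 0.003, 0.002]
ft_force: [0.6, 0.0, -0.2]
grip_width: 0.353
```

```bash
python3 - <<'E'
from workcell import manip, viewer
import cv2,numpy as np
o=manip.get_obs(); np.savez('pics/w12.npz',p=o['position'],q=o['ee_rot']); print(o['position'],o['ft_force'],o['clock'])
p,d=viewer.camera("wrist"); cv2.imwrite("pics/w12.png",p[:,:,::-1])
p,d=viewer.camera("side"); cv2.imwrite("pics/s12.png",p[:,:,::-1])
E
```

```text
[0.57493583 0.04568971 0.24930857] [ 0.64638105  0.01153155 -0.15771666] 11.825
```

View pics/w12.png

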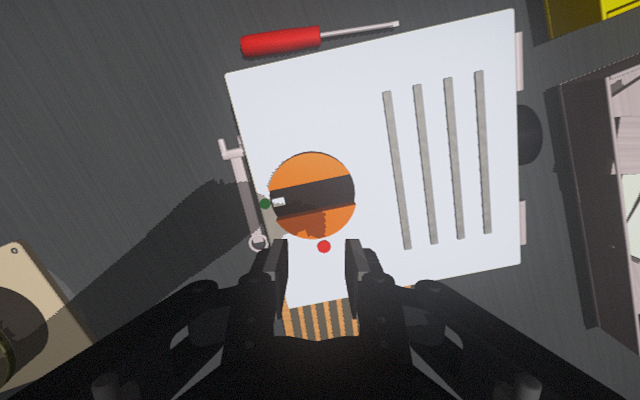

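View pics/s12.png

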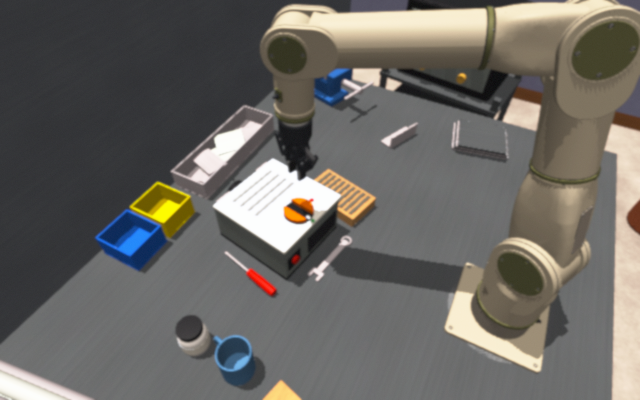

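```bash
python3 - <<'E'
import cv2
a=cv2.imread('pics/w12.png')[140:252,240:390]; cv2.imwrite('pics/w12c.png',cv2.resize(a,(800,597),interpolation=cv2.INTER_CUBIC))
a=cv2.imread('pics/s12.png')[150:280,205:365]; cv2.imwrite('pics/s12c.png',cv2.resize(a,(738,600),interpolation=cv2.INTER_CUBIC))
E
```

```text
(no output)
```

View pics/w12c.png

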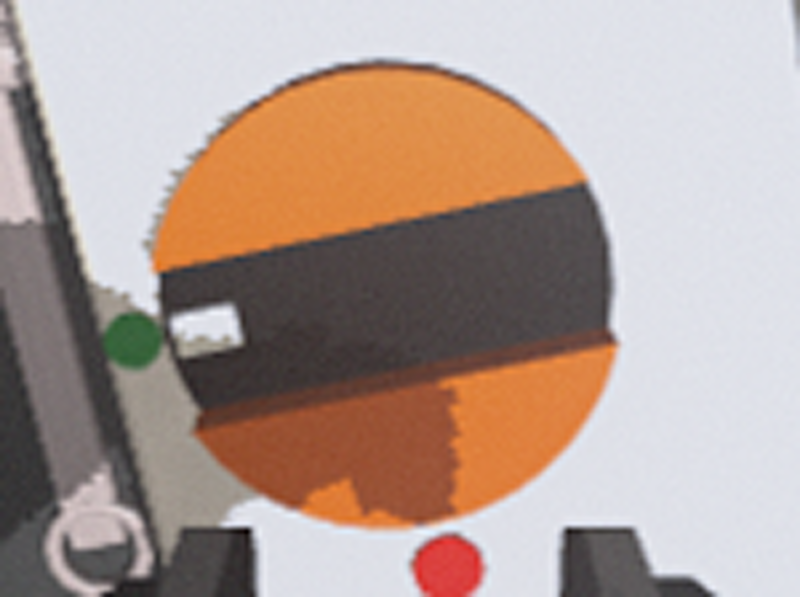

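View pics/s12c.png

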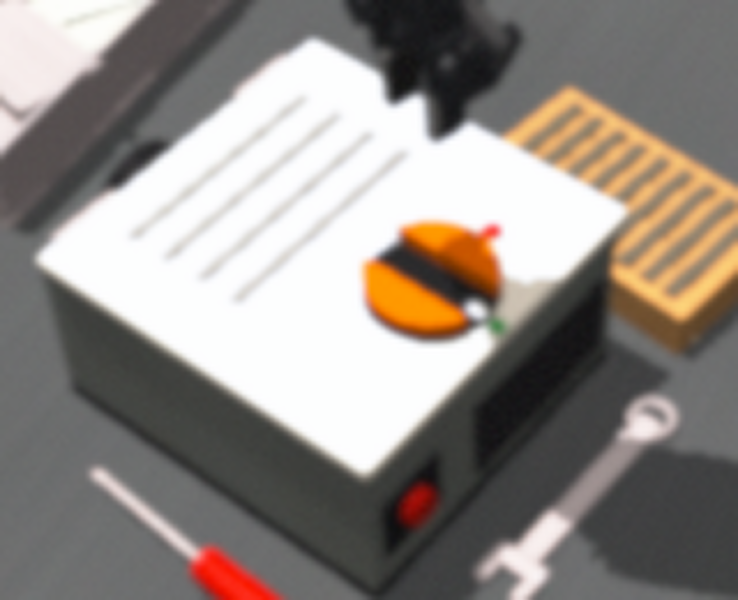

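Emit:
move_arm([
  [0, 0, -0.05, 0, 0, 0, -0.3],
  [0, 0, -0.03, 0, 0, 0, -0.3],
  [0, 0, 0, 0, 0, 0, -0.3],
  [0, 0, 0, 0, 0, 0, -0.3],
])

```text
clock: 12.42
position: [0.5725, 0.0447, 0.3224]
ee_rot: [0.828, 0.56, -0.001, -0.0]
ft_force: [-0.5, 0.5, -1.2]
grip_width: 0.351
```

```bash
python3 - <<'E'
from workcell import manip
o=manip.get_obs(); print(o['position'],o['clock'],abs(o['joint_velocities']).max())
print(manip.hand_in())
E
```

```text
[0.5724881  0.04466117 0.32242181] 12.425 0.010347689088211848
the job is handed in; nothing more can be done
None
```

I set the part-open fingertips in the orange slot and pressed the cover onto its hard stop. Keeping about 17–28 N on it, I turned the fastener clockwise until it stopped and the fingers began to slip in the slot. I then lifted straight out and handed in at 12.4 s.

**Last checks**
- **Fastener:** I measured about 90.6° of turn in the wrist picture, with the pointer at the green dot.
- **Cover:** It stayed flush in the side picture after I let go.
- **Other things on the bench:** None looked moved in the last side view, by eye only. I did not measure their positions.
- **Arm:** It finished clear of everything and almost at rest. The highest wrist force I saw was about 35 N vertical, briefly while pressing.

**What disagreed**
- **Fingertip position:** Depth readings put the fingertips about 40 mm behind the reported tool point, more than the description suggests. I found contact by force and pictures instead.
- **Floor gap:** Depth readings still showed a gap of about 4 mm between the tips and the slot floor at contact. I inferred floor contact because the cover followed the tool down and the force then rose sharply at the stop.
- **Slot position:** The first fit from the outside cameras was about 5 mm off the wrist camera's. I used the wrist camera.

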